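Seat a fresh air filter in its housing

TASK

Fit the fresh air filter (clean white pleats) into the open black filter housing: hook one short end of it under the metal lip with the other end still raised, then swing the raised end down so the filter lies flat on the ledge inside, and let go. Leave the dirty used filter where it lies.

Things in the scene. Friction and masses are not known exactly. Their poses are not given: they have to be found in the camera images.
- filter_new: Fresh panel filter, loose, flat on the bench: orange frame, white pleats. Rigid slab 150 (x) by 110 (y) by 16 mm, about 0.2 kg. On the middle of its top an orange grip bar, 14 mm thick (x), 50 mm long (y), 16 to 46 mm above the underside, to pinch from above. Origin: centre of underside, z up. Both 110 mm ends are alike: either may go under the lip. Its yaw is within 35 degrees of the housing's.
- filter_old: Used filter, loose on the bench: same shape, size and orange frame as filter_new, but dark brown dirty pleats. Origin: centre of the underside. Leave it where it lies.
- airbox: Filter housing, fixed: open black box 180 (x) by 146 (y) mm, rim 70 mm high, 35 mm long outlet pipe low outside its +x wall. Inside 164 (x) by 130 (y) mm between the walls; a grey level ledge 18 mm wide runs all round, top 40 mm above the bench. The filter's underside rests on it, centred within 7 mm in x, 10 mm in y. The lip is at its -x wall, towards the robot. Origin: centre of underside, z up.
- lip (a point): Middle of the free lower edge of the housing's aluminium lip, at x -60, z 70 mm in the housing's frame; same axes. The lip, 5 mm thick, full width, overhangs the inside by 22 mm from the -x wall, leaving 142 mm open above, so the filter cannot drop straight in. Gap from ledge to lip 30 mm, 14 more than the filter's thickness.
Things that resemble listed ones, but are neither listed nor needed, are in the scene too. What is shaped like the filter_new but turquoise is not meant.

How it is judged:
On the way:
1. one end of the fresh filter is under the lip with the other end still raised (angle between filter_new's own z axis and vertical between 0.07 and 0.9 rad and x of filter_new in the frame of airbox between -0.04 and 0.013 m and y of filter_new in the frame of airbox between -0.02 and 0.02 m and z of filter_new in the frame of airbox between 0.04 and 0.11 m), for 0.05 s.
At the end, for the whole second after the job is handed in: The fresh filter lies still, right way up and level (within 3.4 degrees) on the housing's ledge: its underside 40 mm (within 4 mm) above the bench, its centre within 12 mm of the housing's centre along the housing's x and 15 mm along its y, which puts one end under the lip (x of filter_new in the frame of airbox between -0.012 and 0.012 m and y of filter_new in the frame of airbox between -0.015 and 0.015 m and z of filter_new in the frame of airbox between 0.036 and 0.044 m and angle between filter_new's own z axis and vertical below 0.06 rad and linear speed of filter_new below 0.02 m/s); the robot touches nothing.
It fails at once if the used filter is moved by more than 30 mm (distance of filter_old from where it was at the start of the episode above 0.03 m).
It also fails if it takes over 42 s, if anything falls off the work surface, if the arm or the gripper's body presses on something with over 40 N, if the wrist force passes 120 N, or if a joint passes its speed limit or range.

ROBOT

A 6-joint arm with a two-finger parallel gripper is mounted at the origin on the work surface. World frame = base frame: x ahead of the robot, y to its left, z up, the work surface at z = 0. Lengths are in m, angles in rad, forces in N, time in s.
With the tool pointing down it reaches from about 0.4 to 0.825 m from the base axis. Payload 7 kg.
Tool frame: the origin (TCP) lies on the front face of the gripper's body, between the roots of the fingers; the fingertips stand 73 mm ahead of it and the grasp point (between the pads) lies 54 mm ahead of it; x points along the fingers, y is the direction in which the jaws open and shut, and the axes are right-handed (so a half turn about x gives the same grasp; the last joint's range is limited). The gripper opens to 85 mm and grips with 20 to 120 N. Pads are 22 mm wide; open, the fingers measure 114 mm over their backs; the gripper's body (76 mm by 85 mm) begins 54 mm behind the grasp point. The pads swing forward as they close: fully open they stand 13 mm farther back than shut.
Start: joints at [-0.835, 0.359, 0.012, 0, -1.224, -0.288], TCP at [0.292, -0.608, 0.304] pointing down, gripper open.
Joint ranges: [-3.07, 3.07], [-1.43, 2.12], [-1.02, 1.25], [-3.03, 1.67], [-3.05, -0], [-3.03, 3.03]. Speed limits (rad/s): [2.39, 2.39, 3.01, 3.14, 3.14, 3.14].

INTERFACE

Orientations are given as a 3x3 rotation matrix whose columns are the frame's x, y, z axes.
In Python, from rig import arm gives the robot as it stands.
- The arm moves only by the tool drive_tool, never from a script. Its argument "motion" is a list of rows, each an object of numbers: "dx", "dy", "dz": the shift along the world's x, y, z in mm; "roll": the turn about the world's z in degrees; "claw": the gripper's target within -1 to 1 (fully open at 1, half-way at 0, shut at -1). In form: [{"dx": .., "dy": .., "dz": .., "roll": .., "claw": ..}, ...]. A call has exactly 10 rows; each row shifts and turns the pose as measured when the row begins; what a row does not reach is not made up. A row lasts 1/10 s, in which the tool goes at most 50 mm and 8.59 degrees, less where a joint would pass 70% of its speed; a pose out of reach is approached as far as the arm can. A call is refused whole if a number of a shift passes 50 or a number of a turn 8.59, either way. A call with a gripper value outside its range is refused whole. The fingers move at their own pace and stop on an object; the grip force is fixed at half the most. Time passes only in rows, so rows that do not move let the fingers close, or fill a call up. It gives the time, the measured TCP pose, the force and the opening at its end, in the units of the state.
- arm.get_state(): the state, without advancing time (a new reading comes with each control period).
- arm.camera(name): name is "scene" or "side" or "wrist"; returns the picture (480x640x3 uint8, red, green, blue); there is no depth.
- arm.camera_params(name): a dict with "camera_matrix" (3x3 intrinsics, pixels), "k1" (the pictures are not rectified: a ray, as slopes to the right and down, at radius r is drawn at 1 + k1 r^2 times it, then the intrinsics apply), "eye" and "attitude" of the camera in the world. Camera axes: x right, y up, looking along -z (the intrinsics and any distortion apply to the point x, -y, -z); pixel columns grow to the right and rows downward; lengths in m; the calibration is good to about 2 mm. A picture is of the moment at which its call begins: read the wrist's pose just before it. camera_params takes no time and is no camera call; for the wrist camera it gives the pose at the moment of the call.
- arm.job_done(): hands the job in, once; it reports no verdict.
The state is a dict: "time": time; "qpos": joint angles; "joint_velocities": joint speeds; "effort": joint torques, N m; "eef_pos": TCP position; "tool_rot": TCP orientation; "wrist_force": force on the tool from outside, world axes, zero at the start; "moment": the same for the moment, N m; "gripper_width": finger opening in m.
Only numpy, scipy, OpenCV 4.12 (cv2) and the standard library are available. Lean on these libraries where they do the work, as an engineer would, in place of code of your own. Each camera call takes 0.05 s, during which the arm holds its last target.

## Working session

There is one attempt and no reset: what is moved stays moved. The work goes in short steps, Python scripts to look and compute and a tool call to move; the robot and the scene stay as the last step left them, time stands still between calls to the robot, and variables do not carry over. Pictures are saved under pics/ and viewed, and the job is handed in when it is done.

Besides the shell and the picture viewer there is one more tool, called in YAML: its name, and indented under it one key for each argument. drive_tool: Moves the arm, as the interface text tells. Its arguments: {"type":"object","properties":{"motion":{"type":"array"}},"required":["motion"]}

```bash
mkdir -p pics; ls
python3 - <<'E'
from rig import arm
import cv2
s=arm.get_state();print(s)
for n in ["scene","side","wrist"]:
    p=arm.camera_params(n);print(n,p)
    cv2.imwrite(f"pics/{n}0.png",arm.camera(n)[:,:,::-1])
E
```

```text
pics
{'time': 0.0, 'qpos': array([-8.34892425e-01,  3.59354966e-01,  1.10628944e-02, -3.50695035e-04,
       -1.22409557e+00, -2.88129951e-01]), 'joint_velocities': array([-0.00017225, -0.00148281,  0.0009774 , -0.00015634,  0.0003376 ,
        0.00125526]), 'effort': array([-4.18043437e-04, -5.83321738e+01,  2.93419361e+01,  6.93676025e+00,
       -6.01617910e-03,  4.41190210e-06]), 'eef_pos': array([ 0.2920945 , -0.6081249 ,  0.30298588]), 'tool_rot': array([[-8.23692984e-04, -4.32851695e-01,  9.01464770e-01],
       [ 1.40090748e-03,  9.01463692e-01,  4.32852457e-01],
       [-9.99998679e-01,  1.61940627e-03, -1.36144139e-04]]), 'wrist_force': array([ 0.13014784, -0.58066713,  0.3722899 ]), 'moment': array([-0.05957143,  0.00614851,  0.01754323]), 'gripper_width': 0.08553187812368251}
scene {'camera_matrix': array([[483.44399993,   0.        , 318.20884358],
       [  0.        , 483.44399993, 233.00948995],
       [  0.        ,   0.        ,   1.        ]]), 'k1': -0.06924519798377257, 'eye': array([ 1.18197001, -0.32147301,  0.79932605]), 'attitude': array([[ 0.28876916, -0.675
[... 256 characters left out ...]
        ,   0.        ,   1.        ]]), 'k1': -0.058896351724202864, 'eye': array([0.23120292, 0.86598577, 0.71923839]), 'attitude': array([[-0.9630846 ,  0.12868584, -0.23644873],
       [-0.268454  , -0.52440837,  0.8080398 ],
       [-0.02001241,  0.8416863 ,  0.53959585]])}
wrist {'camera_matrix': array([[363.35792732,   0.        , 321.78470541],
       [  0.        , 363.35792732, 239.606031  ],
       [  0.        ,   0.        ,   1.        ]]), 'k1': -0.026879996840646184, 'eye': array([ 0.23174273, -0.63674033,  0.37275137]), 'attitude': array([[-0.43399852, -0.86839041, -0.23988201],
       [ 0.90091242, -0.41790285, -0.11710686],
       [ 0.0014471 , -0.26693688,  0.96371293]])}
```

View pics/scene0.png

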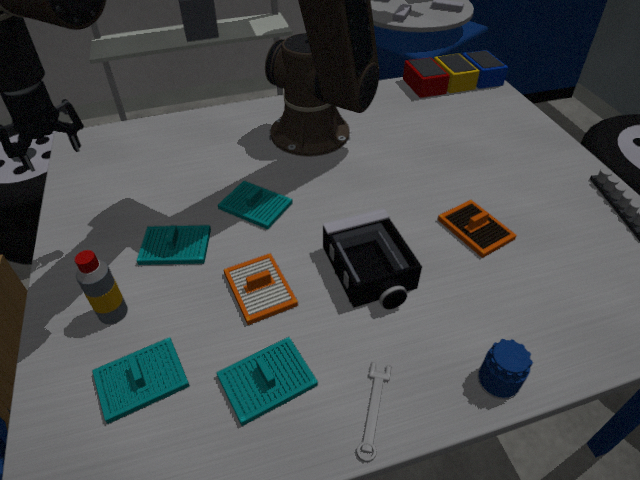

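View pics/side0.png

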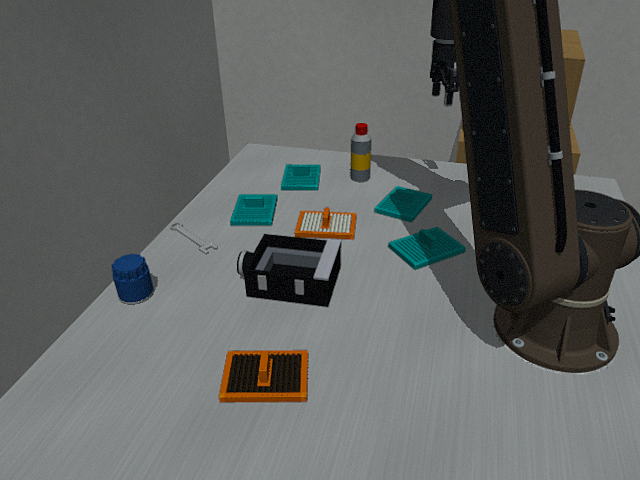

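View pics/wrist0.png

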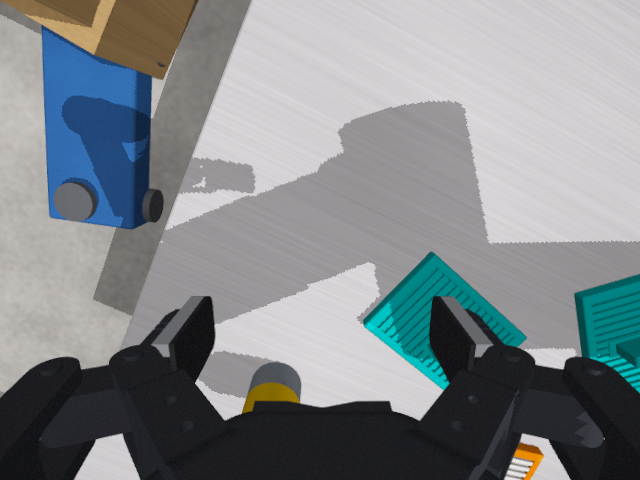

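The scene view shows the fresh filter at about (260,287), the housing at (372,258) and the used filter at (477,228). I'll zoom in to pick corners.

Run:
```python
import cv2
a=cv2.imread("pics/scene0.png");b=cv2.imread("pics/side0.png")
def z(i,x,y,w,h,k,n): cv2.imwrite(n,cv2.resize(i[y:y+h,x:x+w],None,fx=k,fy=k,interpolation=cv2.INTER_CUBIC))
z(a,215,245,100,80,8,"pics/c1.png");z(a,310,205,125,105,6,"pics/c2.png")
z(b,230,195,135,115,5.9,"pics/c3.png")
```

```text
(no output)
```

View pics/c1.png

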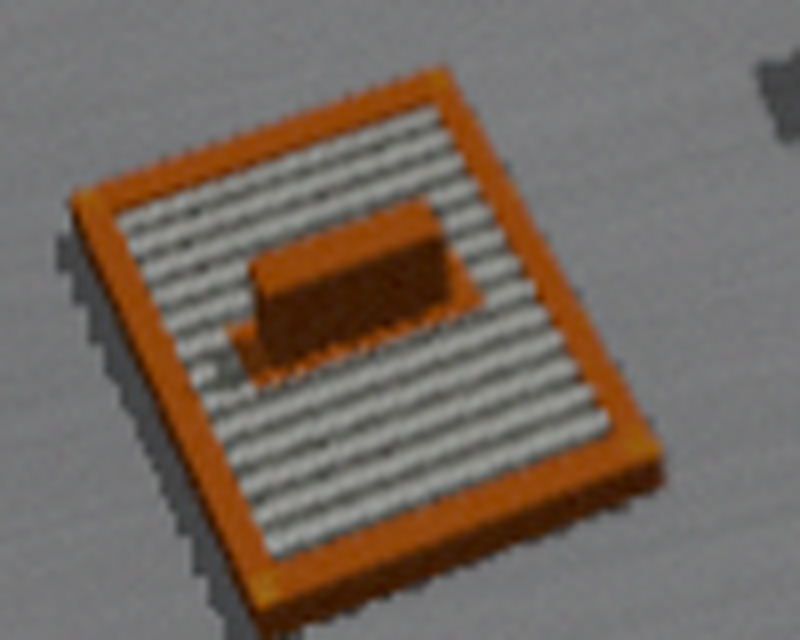

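View pics/c2.png

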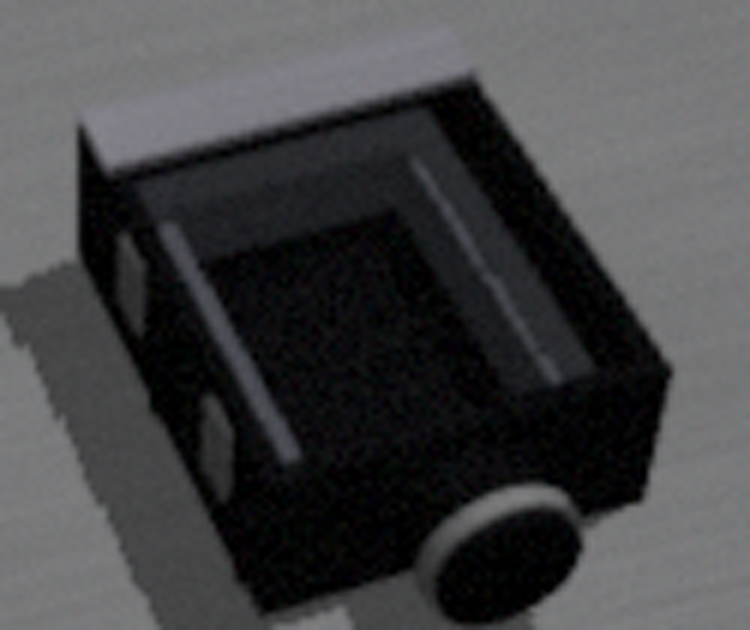

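View pics/c3.png

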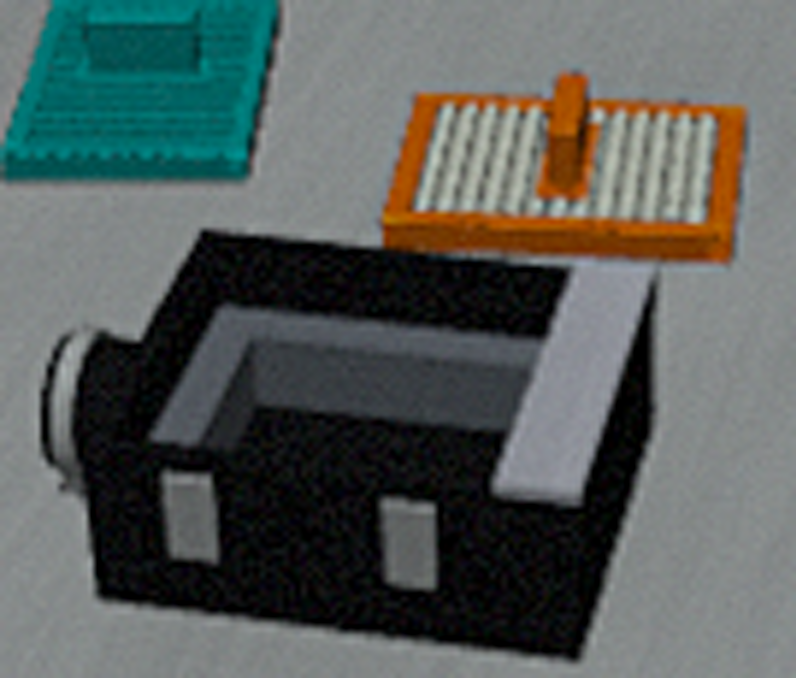

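```bash
cat > h.py <<'E'
import numpy as np, cv2
from scipy.optimize import least_squares
def proj(P,p):
    P=np.atleast_2d(P); c=(P-p["eye"])@p["attitude"]
    u=c[:,0]/-c[:,2]; v=-c[:,1]/-c[:,2]; f=1+p["k1"]*(u*u+v*v); K=p["camera_matrix"]
    return np.c_[K[0,0]*u*f+K[0,2],K[1,1]*v*f+K[1,2]]
def T(q,B):
    c,s=np.cos(q[2]),np.sin(q[2]); B=np.array(B)/1000
    return np.c_[q[0]+c*B[:,0]-s*B[:,1],q[1]+s*B[:,0]+c*B[:,1],B[:,2]+(q[3] if len(q)>3 else 0)]
def fit(obs,q0):
    r=lambda q:np.concatenate([(proj(T(q,B),p)-np.array(U)).ravel() for p,B,U in obs])
    s=least_squares(r,q0,loss="soft_l1"); return s.x,[ (proj(T(s.x,B),p)-np.array(U)).round(1).tolist() for p,B,U in obs]
E
python3 - <<'E'
from rig import arm
from h import *
sc=arm.camera_params("scene");si=arm.camera_params("side")
S=lambda l,ox,oy,k:[(x/k+ox,y/k+oy) for x,y in l]
f=[(sc,[(-75,-55,16),(-75,55,16),(75,55,16),(75,-55,16),(-7,-25,46),(7,-25,46),(7,25,46),(-7,25,46)],
  S([(75,195),(445,70),(660,455),(262,607),(250,262),(262,293),(447,240),(432,200)],214.5,244.5,8)),
 (si,[(-75,55,16),(75,55,16),(-75,-55,16),(75,-55,16)],S([(730,235),(385,222),(745,105),(415,95)],229.5,194.5,5.9))]
q,r=fit(f,[.6,-.2,0]);print("filter",q,np.degrees(q[2]),r)
for i in (0,1):print(fit([f[i]],[.6,-.2,0])[0])
h=[(sc,[(90,73,70),(90,73,0),(90,-73,0),(-90,-73,0)],S([(668,372),(643,497),(265,612),(82,252)],309.5,204.5,6)),
 (si,[(90,-73,70),(90,73,0),(-90,73,0),(-60,73,75),(-60,-73,75),(-90,-73,75)],S([(205,232),(100,597),(580,658),(495,490),(570,265),(657,263)],229.5,194.5,5.9))]
q,r=fit(h,[.6,0,0]);print("box",q,np.degrees(q[2]),r)
for i in (0,1):print(fit([h[i]],[.6,0,0])[0])
E
```

```text
filter [ 0.53727815 -0.26116095  0.15525823] 8.895641496733269 [[[-1.1, -0.5], [0.2, -1.3], [1.0, -0.3], [-0.8, 0.5], [-0.8, -0.6], [0.1, 0.4], [0.0, -1.3], [-0.6, -1.0]], [[-0.7, 0.6], [-2.1, 0.0], [-0.8, 0.4], [-0.9, -0.2]]]
[ 0.53866374 -0.26087532  0.15231124]
[ 0.53470289 -0.26303326  0.16757302]
box [ 0.54365097 -0.0225988   0.05385303] 3.0855512745983034 [[[0.3, -1.3], [-0.3, -0.2], [-1.3, 0.2], [-1.3, -0.1]], [[-0.8, 0.1], [-0.7, 1.3], [-0.1, 1.5], [-0.5, -0.4], [1.1, -0.8], [-0.5, 0.9]]]
[ 0.5446296  -0.02111986  0.04434557]
[ 0.54355847 -0.02478133  0.05350194]
```

drive_tool:
  motion:
    - {"dx": 24,"dy": 34,"dz": 0,"roll": -2,"claw": 1}
    - {"dx": 24,"dy": 34,"dz": 0,"roll": -2,"claw": 1}
    - {"dx": 24,"dy": 34,"dz": 0,"roll": -2,"claw": 1}
    - {"dx": 24,"dy": 34,"dz": 0,"roll": -2,"claw": 1}
    - {"dx": 24,"dy": 34,"dz": 0,"roll": -2,"claw": 1}
    - {"dx": 24,"dy": 34,"dz": -10,"roll": -2,"claw": 1}
    - {"dx": 24,"dy": 34,"dz": -20,"roll": -2,"claw": 1}
    - {"dx": 24,"dy": 34,"dz": -20,"roll": -2,"claw": 1}
    - {"dx": 24,"dy": 34,"dz": -20,"roll": 0,"claw": 1}
    - {"dx": 24,"dy": 34,"dz": -20,"roll": 0,"claw": 1}

```text
time: 1.15
eef_pos: [0.536, -0.2586, 0.2106]
tool_rot: [[0.003, -0.147, 0.989], [0.002, 0.989, 0.147], [-1.0, 0.001, 0.003]]
wrist_force: [0.2, -0.2, 0.0]
gripper_width: 0.0856
```

Run:
```python
from rig import arm
import cv2
from h import *
p=arm.camera_params("wrist");s=arm.get_state();print(s["eef_pos"])
im=arm.camera("wrist")[:,:,::-1].copy()
cv2.imwrite("pics/w1r.png",im)
for B in ([(-75,-55,16),(-75,55,16),(75,55,16),(75,-55,16)],[(-7,-25,46),(7,-25,46),(7,25,46),(-7,25,46)]):
    cv2.polylines(im,[proj(T([.538,-.261,.154],B),p).astype(int)],True,(255,0,255))
cv2.imwrite("pics/w1.png",im)
```

```text
[ 0.53601949 -0.25864214  0.21064178]
```

View pics/w1.png

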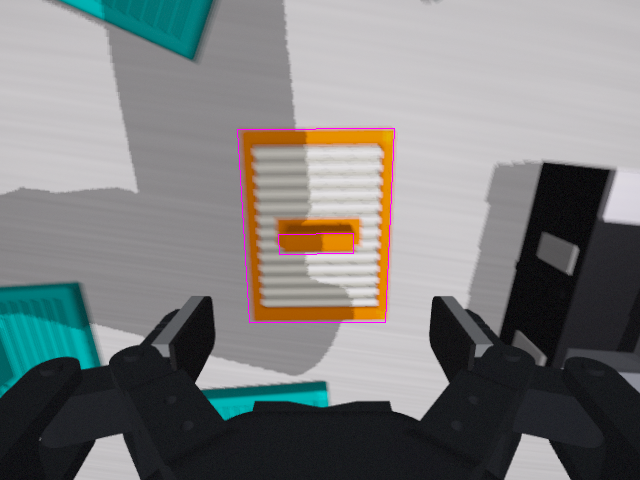

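The overlay matches the filter at (240–390, 130–322) and its bar at (315,243) to about 1 mm. Next I descend and grip.

drive_tool:
  motion:
    - {"dx": 2,"dy": -2,"dz": -25,"roll": 0,"claw": 1}
    - {"dx": 0,"dy": 0,"dz": -25,"roll": 0,"claw": 1}
    - {"dx": 0,"dy": 0,"dz": -25,"roll": 0,"claw": 1}
    - {"dx": 0,"dy": 0,"dz": -25,"roll": 0,"claw": 1}
    - {"dx": 0,"dy": 0,"dz": -15,"roll": 0,"claw": 1}
    - {"dx": 0,"dy": 0,"dz": -7,"roll": 0,"claw": 1}
    - {"dx": 0,"dy": 0,"dz": 0,"roll": 0,"claw": -1}
    - {"dx": 0,"dy": 0,"dz": 0,"roll": 0,"claw": -1}
    - {"dx": 0,"dy": 0,"dz": 0,"roll": 0,"claw": -1}
    - {"dx": 0,"dy": 0,"dz": 0,"roll": 0,"claw": -1}

```text
time: 2.2
eef_pos: [0.5466, -0.2569, 0.0881]
tool_rot: [[0.009, -0.16, 0.987], [-0.004, 0.987, 0.16], [-1.0, -0.006, 0.008]]
wrist_force: [-0.0, 0.1, -2.6]
gripper_width: 0.0486
```

Run:
```python
from rig import arm
import cv2
p=arm.camera_params("wrist");s=arm.get_state();print(s["eef_pos"],s["gripper_width"])
cv2.imwrite("pics/w2.png",arm.camera("wrist")[:,:,::-1])
```

```text
[ 0.54655968 -0.25687092  0.08808414] 0.04861008480114809
```

View pics/w2.png

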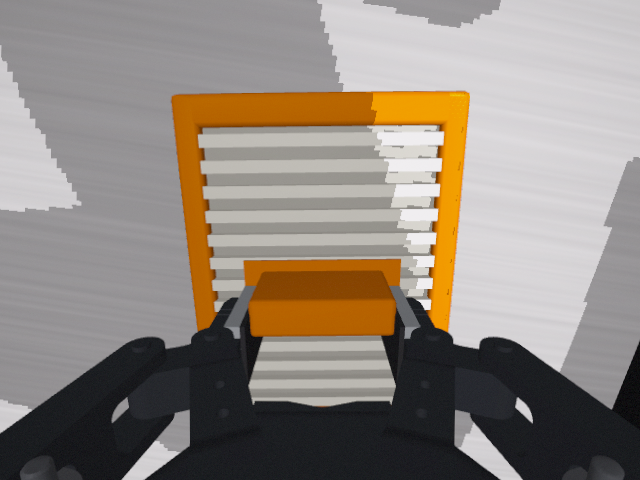

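The pads sit about 8 mm toward +x of the bar's middle, so I'll regrip centred.

drive_tool:
  motion:
    - {"dx": 0,"dy": 0,"dz": 0,"roll": 0,"claw": 1}
    - {"dx": 0,"dy": 0,"dz": 0,"roll": 0,"claw": 1}
    - {"dx": -4,"dy": -2,"dz": 0,"roll": 0,"claw": 1}
    - {"dx": -4,"dy": -2,"dz": 0,"roll": 0,"claw": 1}
    - {"dx": 0,"dy": 0,"dz": 0,"roll": 0,"claw": 1}
    - {"dx": 0,"dy": 0,"dz": 0,"roll": 0,"claw": 1}
    - {"dx": 0,"dy": 0,"dz": 0,"roll": 0,"claw": 1}
    - {"dx": 0,"dy": 0,"dz": 0,"roll": 0,"claw": 1}
    - {"dx": 0,"dy": 0,"dz": 0,"roll": 0,"claw": 1}
    - {"dx": 0,"dy": 0,"dz": 0,"roll": 0,"claw": 1}

```text
time: 3.25
eef_pos: [0.5374, -0.2606, 0.0874]
tool_rot: [[0.007, -0.161, 0.987], [-0.004, 0.987, 0.161], [-1.0, -0.005, 0.007]]
wrist_force: [-0.1, 0.1, 0.4]
gripper_width: 0.0855
```

drive_tool:
  motion:
    - {"dx": 0,"dy": 0,"dz": 0,"roll": 0,"claw": -1}
    - {"dx": 0,"dy": 0,"dz": 0,"roll": 0,"claw": -1}
    - {"dx": 0,"dy": 0,"dz": 0,"roll": 0,"claw": -1}
    - {"dx": 0,"dy": 0,"dz": 0,"roll": 0,"claw": -1}
    - {"dx": 0,"dy": 0,"dz": 10,"roll": 0,"claw": -1}
    - {"dx": 0,"dy": 0,"dz": 25,"roll": 0,"claw": -1}
    - {"dx": 0,"dy": 0,"dz": 30,"roll": 0,"claw": -1}
    - {"dx": 0,"dy": 0,"dz": 30,"roll": 0,"claw": -1}
    - {"dx": 0,"dy": 0,"dz": 20,"roll": 0,"claw": -1}
    - {"dx": 0,"dy": 0,"dz": 0,"roll": 0,"claw": -1}

```text
time: 4.25
eef_pos: [0.5352, -0.2602, 0.2077]
tool_rot: [[0.003, -0.16, 0.987], [-0.003, 0.987, 0.16], [-1.0, -0.003, 0.002]]
wrist_force: [1.2, 0.7, -1.5]
gripper_width: 0.0494
```

Run:
```python
from rig import arm
import cv2
s=arm.get_state();print(s["eef_pos"],s["gripper_width"])
a=arm.camera("scene")[:,:,::-1];b=arm.camera("side")[:,:,::-1]
cv2.imwrite("pics/d1.png",cv2.hconcat([cv2.resize(a[130:400,150:500],None,fx=1.14,fy=1.5),cv2.resize(b[130:400,200:550],None,fx=1.14,fy=1.5)]))
```

```text
[ 0.53516257 -0.26021918  0.20774448] 0.049355662776133125
```

View pics/d1.png

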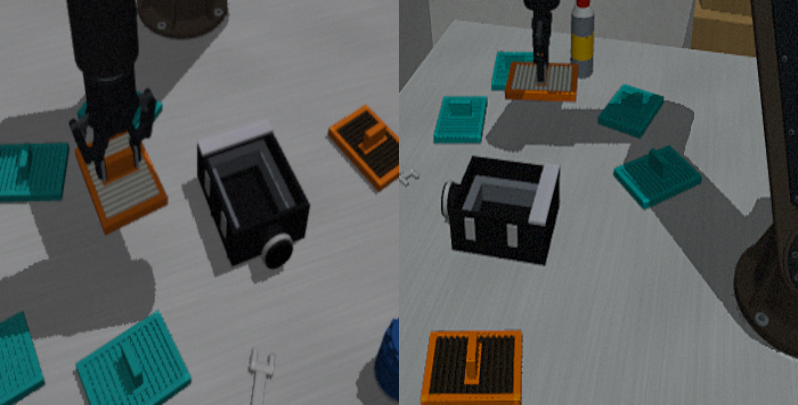

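The filter is held level at the gripper. Next I carry it over the housing, offset about 20 mm toward +x.

drive_tool:
  motion:
    - {"dx": 3,"dy": 15,"dz": 0,"roll": -1,"claw": -1}
    - {"dx": 3,"dy": 28,"dz": 0,"roll": -1,"claw": -1}
    - {"dx": 3,"dy": 30,"dz": 0,"roll": -1,"claw": -1}
    - {"dx": 3,"dy": 30,"dz": 0,"roll": -1,"claw": -1}
    - {"dx": 3,"dy": 30,"dz": 0,"roll": -1,"claw": -1}
    - {"dx": 3,"dy": 30,"dz": 0,"roll": -1,"claw": -1}
    - {"dx": 3,"dy": 30,"dz": 0,"roll": 0,"claw": -1}
    - {"dx": 3,"dy": 28,"dz": 0,"roll": 0,"claw": -1}
    - {"dx": 3,"dy": 15,"dz": 0,"roll": 0,"claw": -1}
    - {"dx": 1,"dy": 3,"dz": 0,"roll": 0,"claw": -1}

```text
time: 5.35
eef_pos: [0.5533, -0.013, 0.1885]
tool_rot: [[-0.027, -0.045, 0.999], [-0.001, 0.999, 0.045], [-1.0, 0.0, -0.027]]
wrist_force: [0.3, -0.3, -2.5]
gripper_width: 0.0489
```

```bash
cat > look.py <<'E'
from rig import arm
import cv2,sys
from h import *
s=arm.get_state();p=s["eef_pos"];c,sn=np.cos(.053),np.sin(.053)
d=p-[.5437,-.0226,0];print("tcp in box mm",((c*d[0]+sn*d[1])*1000).round(1),((c*d[1]-sn*d[0])*1000).round(1),(p[2]*1000).round(1),"yaw",np.degrees(np.arctan2(-s["tool_rot"][0,1],s["tool_rot"][1,1])).round(1),"F",s["wrist_force"].round(1),"M",s["moment"].round(2),"w",s["gripper_width"],"t",s["time"])
n=sys.argv[1]
a=arm.camera("scene")[:,:,::-1].copy();b=arm.camera("side")[:,:,::-1].copy()
cv2.imwrite(f"pics/{n}_sc.png",a);cv2.imwrite(f"pics/{n}_si.png",b)
cv2.imwrite(f"pics/{n}.png",cv2.hconcat([cv2.resize(a[150:340,290:450],None,fx=2.5,fy=2.5),cv2.resize(b[150:340,210:370],None,fx=2.5,fy=2.5)]))
E
python3 look.py e1
```

```text
tcp in box mm 10.1 9.1 188.5 yaw 2.6 F [ 0.3 -0.3 -2.5] M [-0.06 -0.06  0.  ] w 0.048928405846061916 t 5.35
```

View pics/e1.png

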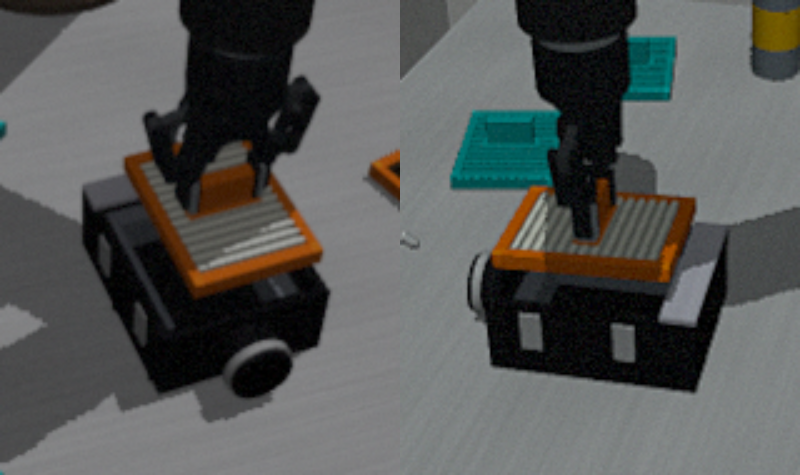

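Level, about 25 mm over the rim. I'll correct to box x=+20, y=0, then press the +x end on the rim to tilt the filter.

drive_tool:
  motion:
    - {"dx": 5,"dy": -4,"dz": 0,"roll": 0.4,"claw": -1}
    - {"dx": 5,"dy": -4,"dz": 0,"roll": 0,"claw": -1}
    - {"dx": 2,"dy": 0,"dz": 0,"roll": 0,"claw": -1}
    - {"dx": 0,"dy": 0,"dz": -6,"roll": 0,"claw": -1}
    - {"dx": 0,"dy": 0,"dz": -6,"roll": 0,"claw": -1}
    - {"dx": 0,"dy": 0,"dz": -6,"roll": 0,"claw": -1}
    - {"dx": 0,"dy": 0,"dz": -4,"roll": 0,"claw": -1}
    - {"dx": 0,"dy": 0,"dz": 0,"roll": 0,"claw": -1}
    - {"dx": 0,"dy": 0,"dz": 0,"roll": 0,"claw": -1}
    - {"dx": 0,"dy": 0,"dz": 0,"roll": 0,"claw": -1}

```text
time: 6.45
eef_pos: [0.565, -0.027, 0.1634]
tool_rot: [[-0.03, -0.047, 0.998], [-0.002, 0.999, 0.047], [-1.0, -0.001, -0.03]]
wrist_force: [-0.1, -0.1, -1.7]
gripper_width: 0.049
```

```bash
python3 look.py e2
```

```text
tcp in box mm 21.1 -5.5 163.4 yaw 2.7 F [-0.1 -0.1 -1.7] M [ 0.03 -0.09  0.  ] w 0.0490028375488869 t 6.45
```

View pics/e2.png

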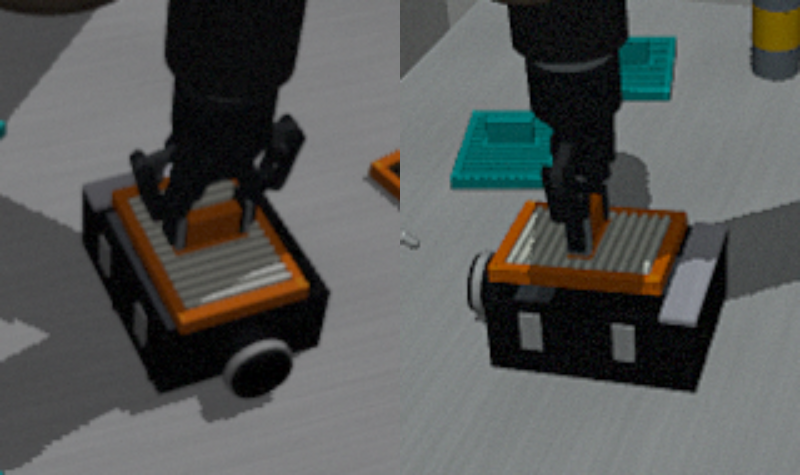

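drive_tool:
  motion:
    - {"dx": 0,"dy": 5,"dz": 0,"roll": 0,"claw": -1}
    - {"dx": 0,"dy": 0,"dz": -3,"roll": 0,"claw": -1}
    - {"dx": 0,"dy": 0,"dz": -3,"roll": 0,"claw": -1}
    - {"dx": 0,"dy": 0,"dz": -3,"roll": 0,"claw": -1}
    - {"dx": 0,"dy": 0,"dz": -3,"roll": 0,"claw": -1}
    - {"dx": 0,"dy": 0,"dz": 0,"roll": 0,"claw": -1}
    - {"dx": 0,"dy": 0,"dz": 0,"roll": 0,"claw": -1}
    - {"dx": 0,"dy": 0,"dz": 0,"roll": 0,"claw": -1}
    - {"dx": 0,"dy": 0,"dz": 0,"roll": 0,"claw": -1}
    - {"dx": 0,"dy": 0,"dz": 0,"roll": 0,"claw": -1}

```text
time: 7.55
eef_pos: [0.5653, -0.0213, 0.1545]
tool_rot: [[-0.027, -0.049, 0.998], [-0.002, 0.999, 0.049], [-1.0, -0.001, -0.027]]
wrist_force: [-1.4, -0.3, 1.6]
gripper_width: 0.049
```

```bash
python3 look.py e3
```

```text
tcp in box mm 21.7 0.1 154.5 yaw 2.8 F [-1.4 -0.3  1.6] M [ 0.11  0.19 -0.02] w 0.04902690728418093 t 7.55
```

View pics/e3.png

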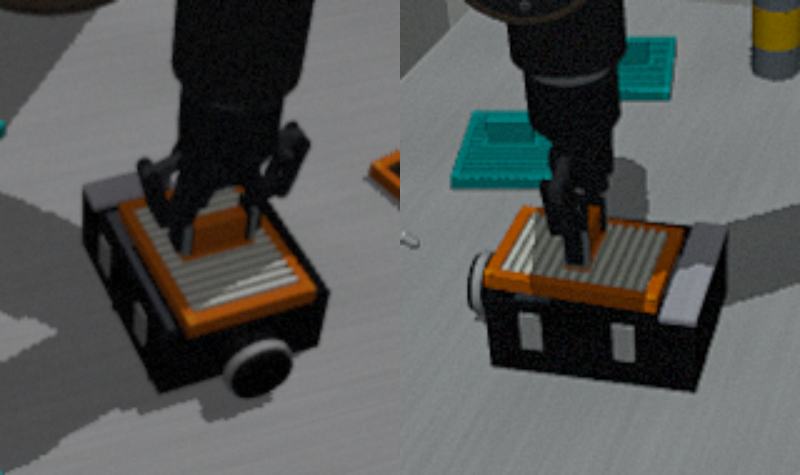

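drive_tool:
  motion:
    - {"dx": 0,"dy": 0,"dz": -3,"roll": 0,"claw": -1}
    - {"dx": 0,"dy": 0,"dz": -3,"roll": 0,"claw": -1}
    - {"dx": 0,"dy": 0,"dz": -3,"roll": 0,"claw": -1}
    - {"dx": 0,"dy": 0,"dz": -3,"roll": 0,"claw": -1}
    - {"dx": 0,"dy": 0,"dz": 0,"roll": 0,"claw": -1}
    - {"dx": 0,"dy": 0,"dz": 0,"roll": 0,"claw": -1}
    - {"dx": 0,"dy": 0,"dz": 0,"roll": 0,"claw": -1}
    - {"dx": 0,"dy": 0,"dz": 0,"roll": 0,"claw": -1}
    - {"dx": 0,"dy": 0,"dz": 0,"roll": 0,"claw": -1}
    - {"dx": 0,"dy": 0,"dz": 0,"roll": 0,"claw": -1}

```text
time: 8.65
eef_pos: [0.5633, -0.0218, 0.1457]
tool_rot: [[-0.029, -0.05, 0.998], [-0.003, 0.999, 0.05], [-1.0, -0.002, -0.029]]
wrist_force: [-2.7, -0.4, 2.5]
gripper_width: 0.0489
```

```bash
python3 look.py e4
```

```text
tcp in box mm 19.6 -0.3 145.7 yaw 2.9 F [-2.7 -0.4  2.5] M [0.09 0.32 0.02] w 0.048912476411922486 t 8.65
```

View pics/e4.png

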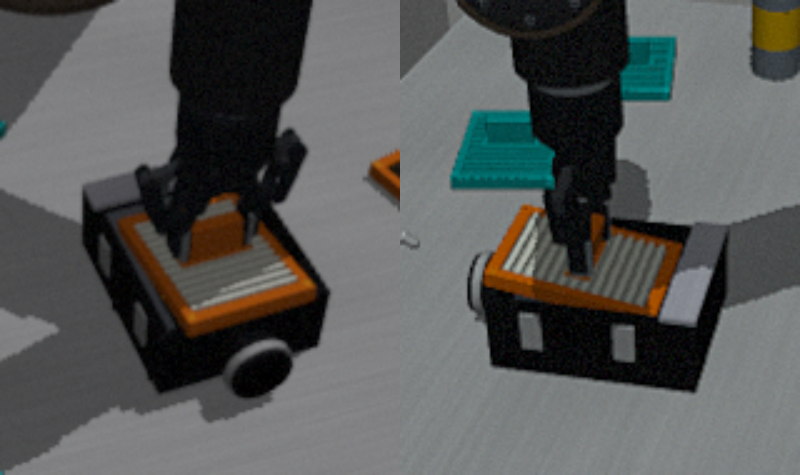

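Tilting works: in the side view the −x end is dropping just inside the lip. I'll fit its pose.

```bash
cat > crop.py <<'E'
import cv2,sys
n=sys.argv[1]
for t,(x,y) in (("sc",(325,215)),("si",(238,222))):
    i=cv2.imread(f"pics/{n}_{t}.png"); c=cv2.resize(i[y:y+80,x:x+110],None,fx=7,fy=7,interpolation=cv2.INTER_CUBIC)
    cv2.imwrite(f"pics/{n}_{t}z.png",cv2.convertScaleAbs(c,alpha=1.5,beta=10))
E
python3 crop.py e4
```

```text
(no output)
```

View pics/e4_scz.png

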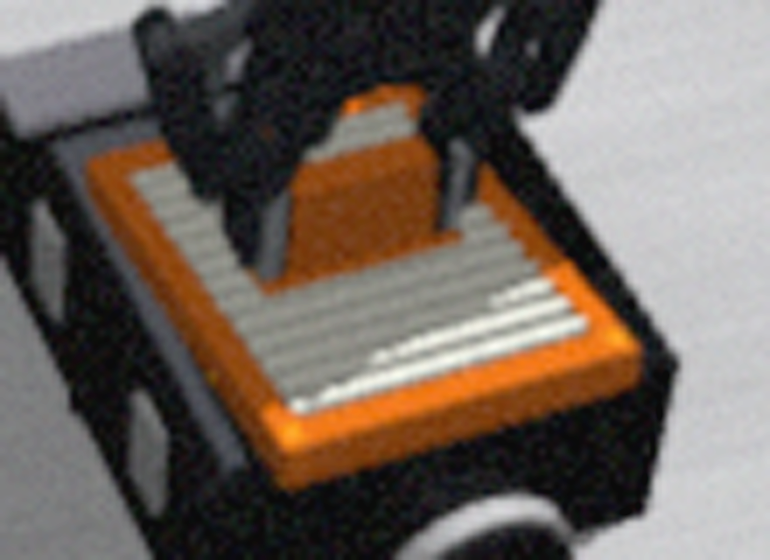

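View pics/e4_siz.png

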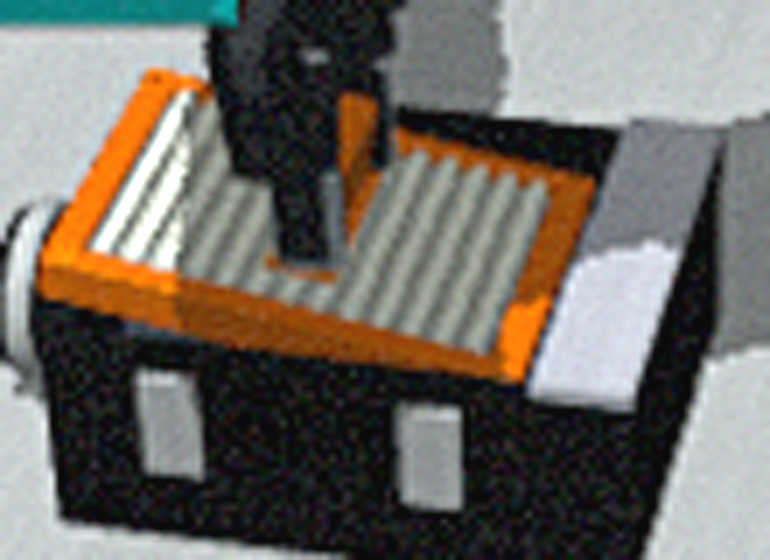

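```bash
cat > fit5.py <<'E'
from rig import arm
from h import *
from scipy.spatial.transform import Rotation as R
BOX=np.array([.5437,-.0226,.053])
def W(q,B): # q: box-frame x,y mm, z mm, pitch, yawrel
    r=R.from_euler("ZY",[BOX[2]+q[4],q[3]]).as_matrix()
    c,s=np.cos(BOX[2]),np.sin(BOX[2])
    o=np.array([BOX[0]+(c*q[0]-s*q[1])/1e3,BOX[1]+(s*q[0]+c*q[1])/1e3,q[2]/1e3])
    return o+np.array(B)/1e3@r.T
def run(sc,si,k=7,osc=(325,215),osi=(238,222)):
    obs=[]
    for n,d,o in (("scene",sc,osc),("side",si,osi)):
        if d: obs.append((arm.camera_params(n),list(d),[(x/k+o[0]-.4,y/k+o[1]-.4) for x,y in d.values()]))
    f=lambda q:np.concatenate([(proj(W(q,B),p)-np.array(U)).ravel() for p,B,U in obs])
    s=least_squares(f,[10,0,50,-.1,0],x_scale=[1,1,1,.01,.01],loss="soft_l1")
    print("x y z mm",s.x[:3].round(1),"tilt",-s.x[3].round(3),"yaw",np.degrees(s.x[4]).round(1));print(f(s.x).reshape(-1,2).round(1).tolist())
E
python3 - <<'E'
from fit5 import *
run({(75,55,16):(638,345),(75,-55,16):(285,445),(75,-55,0):(290,490),(75,55,0):(640,385),(-75,-55,16):(90,158)},
{(75,55,16):(42,255),(75,55,0):(40,297),(75,-55,16):(150,72),(-75,-55,16):(592,180)})
E
```

```text
x y z mm [23.9  0.9 58.8] tilt 0.183 yaw 0.5
[[0.3, -1.0], [-0.4, 0.1], [-1.0, -0.0], [-0.3, -0.4], [-1.6, -0.5], [-1.2, 0.9], [-1.5, 0.8], [-0.9, -0.5], [0.1, 0.6]]
```

The fit matches the plan: centre x=24, z=59, tilt 0.18. The −x end spans z 45–61, under the lip at 70 and over the ledge at 40. I slide toward −x.

drive_tool:
  motion:
    - {"dx": -4,"dy": 0,"dz": 0,"roll": 0,"claw": -1}
    - {"dx": -4,"dy": 0,"dz": 0,"roll": 0,"claw": -1}
    - {"dx": -4,"dy": 0,"dz": 0,"roll": 0,"claw": -1}
    - {"dx": -4,"dy": -1,"dz": 0,"roll": 0,"claw": -1}
    - {"dx": 0,"dy": 0,"dz": 0,"roll": 0,"claw": -1}
    - {"dx": 0,"dy": 0,"dz": 0,"roll": 0,"claw": -1}
    - {"dx": 0,"dy": 0,"dz": 0,"roll": 0,"claw": -1}
    - {"dx": 0,"dy": 0,"dz": 0,"roll": 0,"claw": -1}
    - {"dx": 0,"dy": 0,"dz": 0,"roll": 0,"claw": -1}
    - {"dx": 0,"dy": 0,"dz": 0,"roll": 0,"claw": -1}

```text
time: 9.75
eef_pos: [0.5454, -0.0229, 0.1445]
tool_rot: [[-0.03, -0.05, 0.998], [-0.003, 0.999, 0.05], [-1.0, -0.002, -0.03]]
wrist_force: [0.5, -0.2, -1.7]
gripper_width: 0.0491
```

```bash
python3 look.py e5;python3 crop.py e5
```

```text
tcp in box mm 1.7 -0.4 144.5 yaw 2.9 F [ 0.5 -0.2 -1.7] M [ 0.07 -0.14  0.05] w 0.04913060820705253 t 9.75
```

View pics/e5_scz.png

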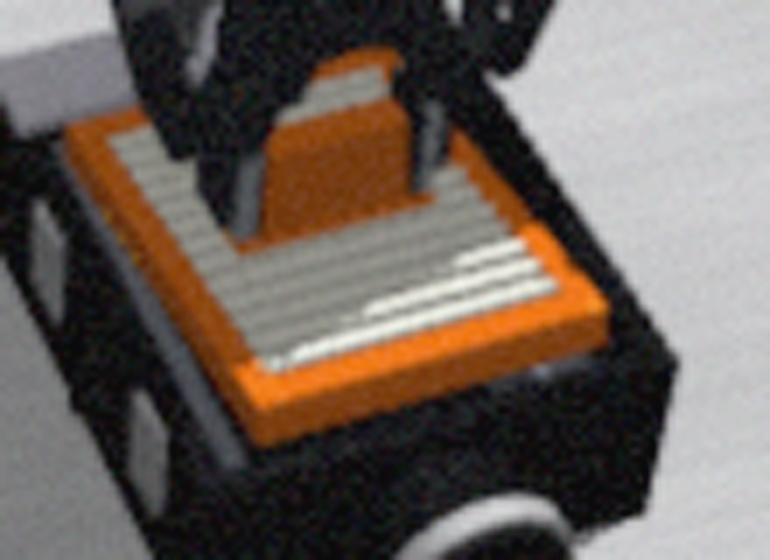

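View pics/e5_siz.png

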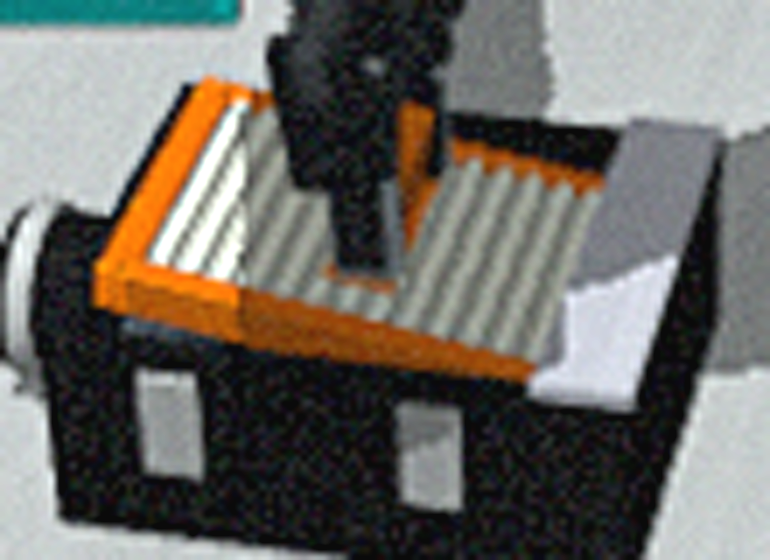

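The −x end is under the lip with the +x end raised clear of the wall. Now I lower it so the −x end meets the ledge and the filter swings flat.

drive_tool:
  motion:
    - {"dx": -2,"dy": 0,"dz": 0,"roll": 0,"claw": -1}
    - {"dx": 0,"dy": 0,"dz": -3,"roll": 0,"claw": -1}
    - {"dx": 0,"dy": 0,"dz": -3,"roll": 0,"claw": -1}
    - {"dx": 0,"dy": 0,"dz": -3,"roll": 0,"claw": -1}
    - {"dx": 0,"dy": 0,"dz": -3,"roll": 0,"claw": -1}
    - {"dx": 0,"dy": 0,"dz": 0,"roll": 0,"claw": -1}
    - {"dx": 0,"dy": 0,"dz": 0,"roll": 0,"claw": -1}
    - {"dx": 0,"dy": 0,"dz": 0,"roll": 0,"claw": -1}
    - {"dx": 0,"dy": 0,"dz": 0,"roll": 0,"claw": -1}
    - {"dx": 0,"dy": 0,"dz": 0,"roll": 0,"claw": -1}

```text
time: 10.85
eef_pos: [0.5463, -0.0226, 0.1346]
tool_rot: [[-0.024, -0.052, 0.998], [-0.004, 0.999, 0.052], [-1.0, -0.002, -0.024]]
wrist_force: [-0.0, 0.8, 2.1]
gripper_width: 0.0489
```

```bash
python3 look.py e6;python3 crop.py e6
```

```text
tcp in box mm 2.6 -0.2 134.6 yaw 3.0 F [-0.   0.8  2.1] M [0.16 0.31 0.01] w 0.04891934567001524 t 10.85
```

View pics/e6_siz.png

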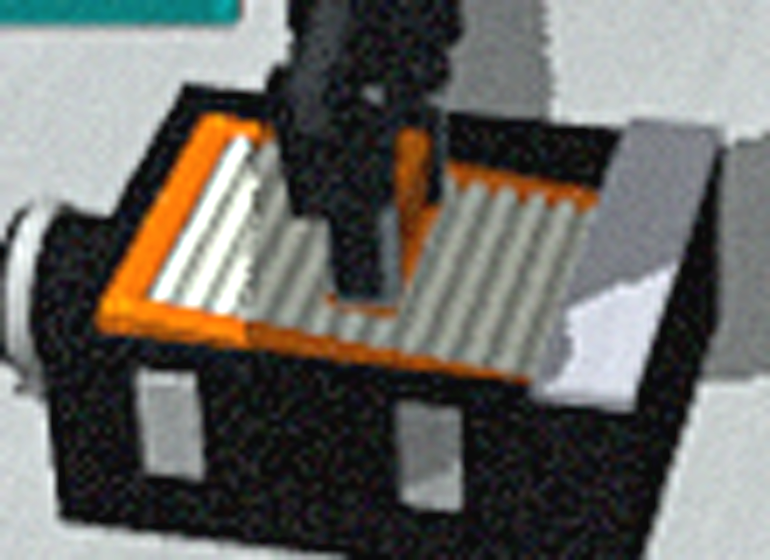

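View pics/e6_scz.png

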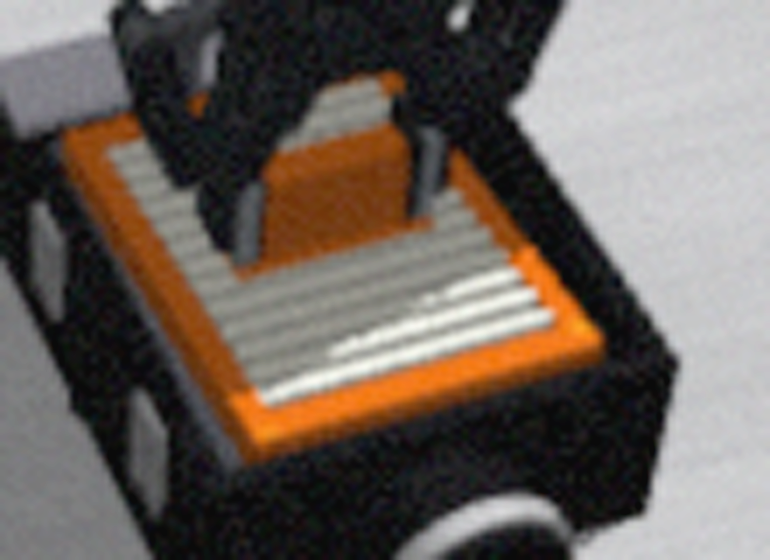

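drive_tool:
  motion:
    - {"dx": -2,"dy": 0,"dz": -2,"roll": 0,"claw": -1}
    - {"dx": -1,"dy": 0,"dz": -2,"roll": 0,"claw": -1}
    - {"dx": 0,"dy": 0,"dz": -2,"roll": 0,"claw": -1}
    - {"dx": 0,"dy": 0,"dz": -2,"roll": 0,"claw": -1}
    - {"dx": 0,"dy": 0,"dz": 0,"roll": 0,"claw": -1}
    - {"dx": 0,"dy": 0,"dz": 0,"roll": 0,"claw": -1}
    - {"dx": 0,"dy": 0,"dz": 0,"roll": 0,"claw": -1}
    - {"dx": 0,"dy": 0,"dz": 0,"roll": 0,"claw": -1}
    - {"dx": 0,"dy": 0,"dz": 0,"roll": 0,"claw": -1}
    - {"dx": 0,"dy": 0,"dz": 0,"roll": 0,"claw": -1}

```text
time: 11.95
eef_pos: [0.5481, -0.0224, 0.1303]
tool_rot: [[-0.012, -0.055, 0.998], [-0.004, 0.998, 0.055], [-1.0, -0.003, -0.012]]
wrist_force: [0.0, 0.3, 2.7]
gripper_width: 0.0491
```

```bash
python3 look.py e7;python3 crop.py e7
```

```text
tcp in box mm 4.4 -0.0 130.3 yaw 3.2 F [0.  0.3 2.7] M [ 0.15  0.37 -0.01] w 0.04910514169994084 t 11.95
```

View pics/e7_siz.png

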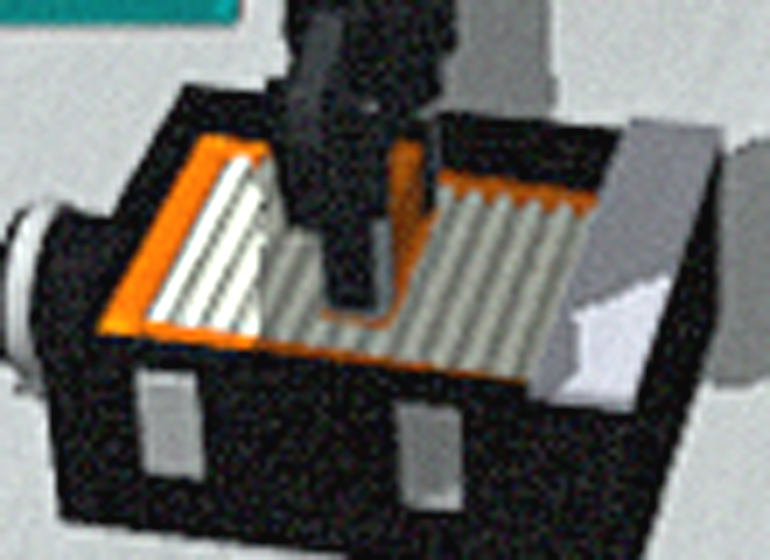

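View pics/e7_scz.png

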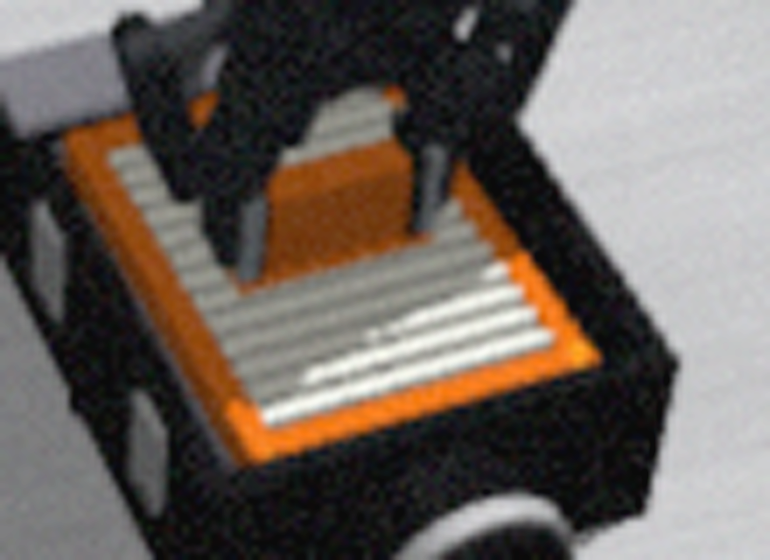

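Run:
```python
from fit5 import *
run({(75,55,16):(602,352),(75,-55,16):(252,440),(-75,-55,16):(65,138),(7,-25,16):(250,292)},{(75,-55,16):(205,135),(75,55,16):(100,330)})
```

```text
x y z mm [ 3.8  2.6 39.5] tilt 0.128 yaw -0.7
[[-0.1, -0.5], [-0.4, 1.1], [-0.2, 0.5], [0.5, -2.4], [0.3, 0.0], [-0.6, 0.1]]
```

drive_tool:
  motion:
    - {"dx": -2,"dy": 0,"dz": -2,"roll": 0,"claw": -1}
    - {"dx": -2,"dy": 0,"dz": -2,"roll": 0,"claw": -1}
    - {"dx": -2,"dy": 0,"dz": -2,"roll": 0,"claw": -1}
    - {"dx": -1,"dy": 0,"dz": -2,"roll": 0,"claw": -1}
    - {"dx": -1,"dy": 0,"dz": -1,"roll": 0,"claw": -1}
    - {"dx": 0,"dy": 0,"dz": 0,"roll": 0,"claw": -1}
    - {"dx": 0,"dy": 0,"dz": 0,"roll": 0,"claw": -1}
    - {"dx": 0,"dy": 0,"dz": 0,"roll": 0,"claw": -1}
    - {"dx": 0,"dy": 0,"dz": 0,"roll": 0,"claw": -1}
    - {"dx": 0,"dy": 0,"dz": 0,"roll": 0,"claw": -1}

```text
time: 13.05
eef_pos: [0.5485, -0.0217, 0.127]
tool_rot: [[0.007, -0.06, 0.998], [-0.003, 0.998, 0.06], [-1.0, -0.004, 0.006]]
wrist_force: [-0.2, -0.0, 2.8]
gripper_width: 0.0487
```

```bash
python3 look.py e8;python3 crop.py e8
```

```text
tcp in box mm 4.8 0.6 127.0 yaw 3.5 F [-0.2 -0.   2.8] M [ 0.13  0.53 -0.04] w 0.04874310159053302 t 13.05
```

View pics/e8_siz.png

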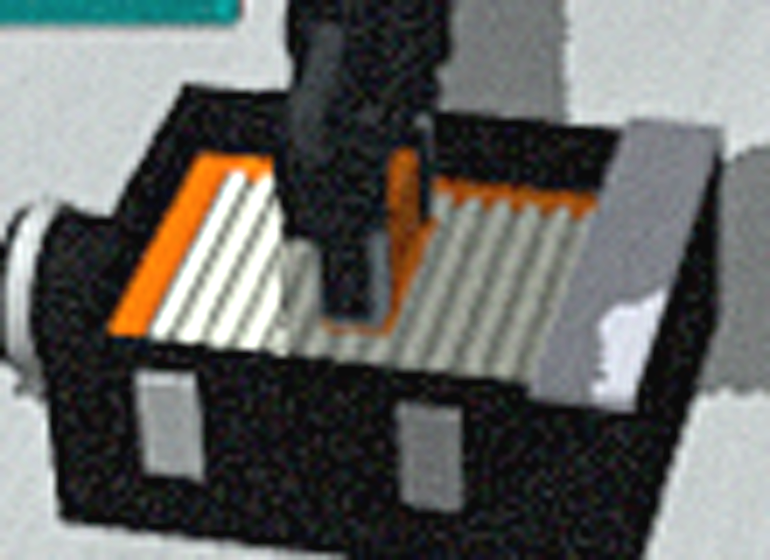

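View pics/e8_scz.png

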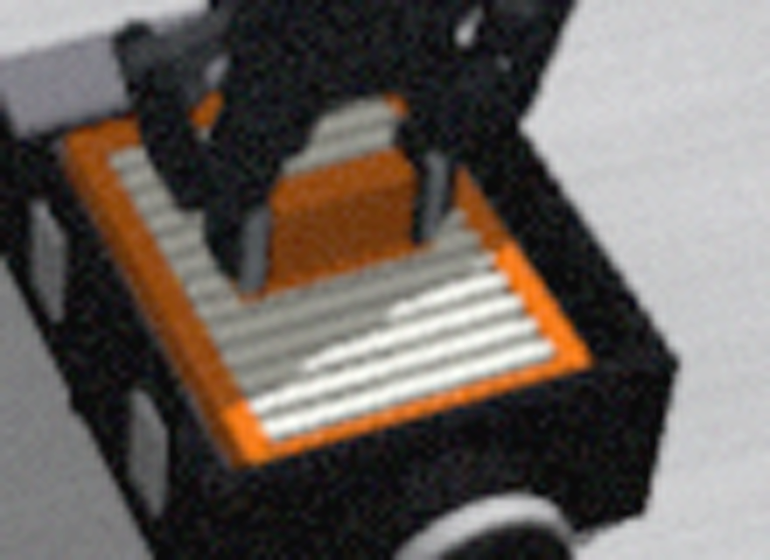

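drive_tool:
  motion:
    - {"dx": 0,"dy": 0,"dz": 0,"roll": 0,"claw": 0.5}
    - {"dx": 0,"dy": 0,"dz": 0,"roll": 0,"claw": 0.5}
    - {"dx": 0,"dy": 0,"dz": 0,"roll": 0,"claw": 0.5}
    - {"dx": 0,"dy": 0,"dz": 5,"roll": 0,"claw": 0.5}
    - {"dx": 0,"dy": 0,"dz": 15,"roll": 0,"claw": 0.5}
    - {"dx": 0,"dy": 0,"dz": 25,"roll": 0,"claw": 0.5}
    - {"dx": 0,"dy": 0,"dz": 30,"roll": 0,"claw": 0.5}
    - {"dx": 0,"dy": 0,"dz": 30,"roll": 0,"claw": 0.5}
    - {"dx": 0,"dy": 0,"dz": 30,"roll": 0,"claw": 0.5}
    - {"dx": 0,"dy": 0,"dz": 20,"roll": 0,"claw": 0.5}

```text
time: 14.15
eef_pos: [0.5451, -0.0226, 0.2846]
tool_rot: [[-0.002, -0.059, 0.998], [-0.005, 0.998, 0.059], [-1.0, -0.005, -0.002]]
wrist_force: [0.5, -0.2, -0.0]
gripper_width: 0.064
```

```bash
python3 look.py e9;python3 crop.py e9
```

```text
tcp in box mm 1.4 -0.1 284.6 yaw 3.4 F [ 0.5 -0.2 -0. ] M [ 0.03 -0.11 -0.03] w 0.06404821358798532 t 14.15
```

View pics/e9_siz.png

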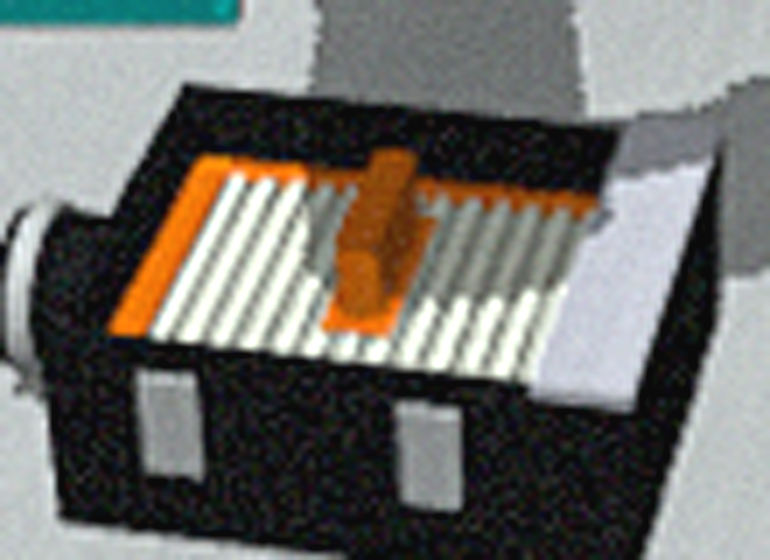

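View pics/e9_scz.png

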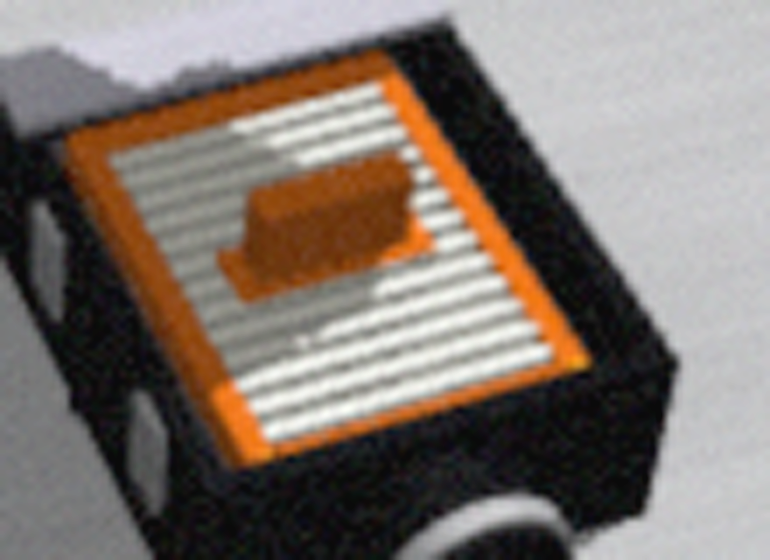

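Run:
```python
from fit5 import *
sc={(75,55,16):(590,365),(-75,-55,16):(65,135),(-75,55,16):(388,52),(-7,-25,46):(245,190),(7,-25,46):(258,222),(7,25,46):(412,190)}
si={(75,-55,16):(202,155),(-7,-25,46):(415,150),(7,-25,46):(375,150),(7,25,46):(338,245),(-7,25,46):(382,255)}
run(sc,si);run(sc,None)
```

```text
x y z mm [ 5.1  0.9 37.8] tilt 0.029 yaw -0.7
[[1.1, 2.0], [-0.6, -0.1], [-0.7, 0.2], [-1.0, -0.6], [-0.3, -0.7], [0.1, -2.0], [-0.2, -0.1], [0.5, 1.7], [-0.0, 0.8], [-1.0, 0.0], [-0.9, -0.5]]
x y z mm [-14.9  11.9  14.1] tilt 0.004 yaw -0.2
[[0.1, 1.8], [0.5, 0.0], [-1.0, 0.3], [-0.3, -0.1], [0.4, -0.2], [0.0, -1.5]]
```

Run:
```python
from fit5 import *
import cv2
q=np.array([4.,1,40,0,-.01])
for n,t,o in (("scene","sc",(325,215)),("side","si",(238,222))):
    p=arm.camera_params(n);i=cv2.imread(f"pics/e9_{t}z.png")
    for B in ([(-75,-55,16),(-75,55,16),(75,55,16),(75,-55,16)],[(-7,-25,46),(7,-25,46),(7,25,46),(-7,25,46)]):
        cv2.polylines(i,[((proj(W(q,B),p)-o+.4)*7).astype(int)],True,(255,0,255))
    cv2.imwrite(f"pics/ov_{t}.png",cv2.resize(i,(400,300)))
cv2.imwrite("pics/ov.png",cv2.hconcat([cv2.imread("pics/ov_sc.png"),cv2.imread("pics/ov_si.png")]))
```

```text
(no output)
```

View pics/ov.png

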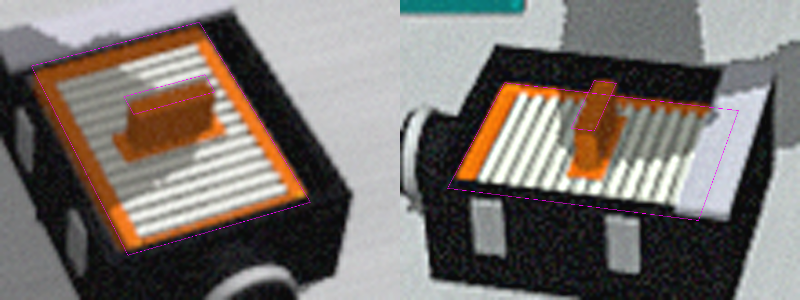

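The flat, on-ledge model (z=40, no tilt, x≈4, y≈1 mm) overlays the filter within 1–2 px in both views. The gripper is well clear, so I'm handing in.

Run:
```python
from rig import arm
print(arm.job_done())
```

```text
the job is handed in; nothing more can be done
None
```

The fresh filter is in the housing, lying flat on the ledge with its −x end under the lip. I handed the job in at about 14 s of the 42 s; the interface gave no verdict.

**How it was done:** I pinched the grip bar by its 50 mm ends so the filter could pivot in the fingers. Pressing the +x end on the far rim tilted it to about 0.18 rad. I slid the −x end under the lip, lowered it until the ledge swung it level, then let go and backed off. The first grip was about 8 mm off centre, so I opened and regripped.

**Last checks:**

| Quantity | Measured | Allowed |
|---|---|---|
| Offset from housing centre, x | about 4–5 mm | 12 mm |
| Offset from housing centre, y | about 1 mm | 15 mm |
| Underside height | about 38–40 mm | 36–44 mm |
| Tilt | 0–0.03 rad | 0.06 rad |

- **Agreement:** a level filter at 40 mm overlaid both camera views closely. The two-camera fit gave 37.8 mm and 0.03 rad.
- **Disagreement:** a fit from the scene camera alone gave x −15 mm, y 12 mm, z 14 mm. I discarded it because one view cannot fix the height, and 14 mm is physically impossible.
- **Robot clear:** the gripper was about 0.28 m up and wrist force was about zero.
- **Used filter:** the arm did not go near it, though I did not measure its position again at the end.

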